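Clear the load gauge and reset its peak pointer

ROBOT

A 6-joint arm with a two-finger parallel gripper is mounted at the origin on a cart in front of the work surface, level with it; the furniture and walls round the work are solid. World frame = base frame: x ahead of the robot, y to its left, z up, the work surface at z = 0. Lengths are in mm, angles in rad, forces in N, time in s.
With the tool pointing down it reaches from about 350 to 975 mm from the base axis. Payload 7.1 kg.
Tool frame: the origin (TCP) lies at the very end of the fingers, on their centre line; the grasp point (between the pads) lies 19 mm behind it; z points along the fingers, y is the line along which they close (so a half turn about z gives the same grasp; the last joint's range is limited). The gripper opens to 88 mm and grips with 3 to 60 N. Pads are 20 mm wide; open, the fingers measure 115 mm over their backs; the gripper's body (75 mm by 178 mm) begins 61 mm behind the grasp point.
Start: joints at [1.132, 0.423, 1.63, -0, 1.089, -0.019], TCP at [254.704, 570.728, 222.675] pointing down, gripper open.
Joint ranges: [-3, 3], [-0.9, 2.11], [0.09, 2.58], [-1.31, 4.45], [0.11, 2.69], [-2.54, 2.54]. Speed limits (rad/s): [2.39, 2.39, 3.01, 3.14, 3.14, 3.14].

INTERFACE

Orientations are given as a rotation vector (axis times angle).
In Python, from workcell import sensors, imaging, close_job gives the robot as it stands. The module is installed in compiled form; this text tells all that it offers.
- The arm moves only by the tool servo_tool, never from a script. Its argument "steps" is a list of rows, each a list of 3 entries, a list of its own where there are three numbers: the shift along the world's x, y, z in m, then the turn, a rotation vector about the world's x, y, z in degrees, then the opening, from -1 (shut) to 1 (fully open). A call has exactly 8 rows; each row shifts and turns the commanded pose from where the row before left it; what a row does not reach is not made up. A row lasts 1/12 s, in which the tool goes at most 41.7 mm and 7.16 degrees, less where a joint would pass 70% of its speed; a pose out of reach is approached as far as the arm can. A call is refused whole if a number of a shift passes 0.0417 or a number of a turn 7.16, either way. A call with a gripper value outside its range is refused whole. The fingers move at their own pace and stop on an object; the grip force is fixed at half the most. Time passes only in rows, so rows that do not move let the fingers close, or fill a call up. It gives the time, the measured TCP pose, the force, the opening and the grip force at its end, in the units of the state.
- sensors.get_obs(): the state, without advancing time (a new reading comes with each control period).
- imaging.get_image(name): name is "scene" or "top" or "wrist"; returns a dict with "color" (400x640x3 uint8, blue, green, red), "range_z" (400x640 float32, mm along the optical axis (not along the pixel's ray), 0 where there is no reading), "vertical_fov" (degrees; the focal length in pixels is half the picture's height over the tangent of half this angle, whatever the lens; pixels are square), "cx", "cy" (the principal point, pixels), "rvec" (rotation vector, rad) and "tvec" (3), from world to camera coordinates, as OpenCV has them; the wrist camera has in their place "tool_from_camera" (4x4, takes a point from camera to tool coordinates, whose origin is the TCP and whose axes are the flange's). Camera axes: x right, y down, z forward; pixel columns grow to the right and rows downward; lengths in mm; the calibration is good to about 2 mm. A picture is of the moment at which its call begins: read the wrist's pose just before it.
- close_job(): hands the job in; it is judged then, once.
The state is a dict: "t": time; "qpos": joint angles; "qvel": joint speeds; "joint_torque": joint torques, N m; "ee_pos": TCP position; "orientation": TCP orientation; "ft_force": force on the tool from outside, world axes, zero at the start; "moment": the same for the moment, N m; "width": finger opening in mm; "grasp_force": force on a finger pad.
Only numpy, scipy, OpenCV 4.12 (cv2) and the standard library are available. Lean on these libraries where they do the work, as an engineer would, in place of code of your own. Each camera call takes 0.05 s, during which the arm holds its last target. There are 200 camera calls.

TASK

Make the load gauge ready for its next test. First take the tested gear off the gauge's small round anvil and lay it flat in the low white tray, setting it down rather than dropping it; then turn the reset knob on the sloped dial anticlockwise until the peak pointer is fully back at its zero stop. Leave the other things on the worktop where they are.

Things in the scene. Friction and masses are not known exactly. Their poses are not given: they have to be found in the camera images.
- gauge: grey bench load gauge, fixed to the worktop; base 140 (x) x 220 (y) x 28 mm high; origin under the centre of the base, its -x side faces the robot, z up. On its +y half stands the anvil, on its -y half the dial head, a 118 mm square slab whose top leans 35 degrees towards its -x side; the head's highest edge is 122 mm above the worktop, its lowest (front) edge about 33 mm
- anvil_top (a point): centre of the top of the anvil, a flat steel disc 30 mm across on a 22 mm stem, 62 mm above the worktop (the base below it is 28 mm high); axes as the gauge's. The tested gear lies on it and overhangs it all round. The dial head begins 54 mm to the -y side of this point, so grip the gear with the fingers in front of and behind it
- gear_center (a point): centre, half-way up, of the rim of the tested gear, a printed spur gear 40 mm across the teeth; the rim is 10 mm thick (underside 5 mm below this point) with a small hub up to 14 mm on top; about 22 g, z is the gear's axis; grip it across the teeth
- knob_grip (a point): point on the reset knob's axis, inside its bar grip, 31 mm out from the dial face. z points out of the face along the axis (35 degrees from vertical, leaning towards the gauge's -x side), x along the bar towards the pointer; the axes turn with the knob. Bar grip: 42 mm long, 14 mm wide, from 10 to 42 mm out from the face
- dial_center (a point): centre of the white dial face, 110 mm across, on the knob's axis, 88 mm above the worktop; z out of the face, x up the slope, fixed to the gauge. The black knob stands here: a round flange 44 mm across, its top 10 mm out from the face, with the bar grip on it; a white line on the bar's top and a black needle at its foot mark the pointer end
- reset_knob (a joint): angle of reset knob and peak pointer, rad: 0 at the zero stop (steel pin at the lower left of the dial, a solid end stop), growing clockwise as seen facing the dial, up to 4.7; light friction of 0.04 N m, stays where it is left. Starts 1.2 to 2.6 from zero: turn it anticlockwise, if need be in two grasps
- tray_in (a point): centre of the inner floor (3 mm above the worktop) of the low white tray, loose, 0.3 kg, 206 (x) x 136 (y) mm outside, rim 11 mm high; x along its length, z up
- jar: bystander: small jar with black lid, 45 mm across, 43 mm high, origin under its centre; leave alone
- clamp_knob: bystander: small black clamp knob, 35 mm across, 33 mm high, origin under its centre; leave alone
- cutter: bystander: green cutter lying flat, 17 x 158 x 12 mm, origin under its centre, long along its y; leave alone
Mind the look-alikes: they are no part of the job. Of the things that look like the part that bears gear_center, the smallest one is meant.

How it is judged:
By the outcome, as a careful person would: the job done as asked, in the order asked, and still so for the second after the job is handed in, with the robot touching nothing.
It also fails if it takes over 61 s, if anything falls off the work surface, if the arm or the gripper's body presses on something with over 40 N, if the wrist force passes 120 N, or if a joint passes its speed limit or range.

## Working session

There is one attempt and no reset: what is moved stays moved. The work goes in short steps, Python scripts to look and compute and a tool call to move; the robot and the scene stay as the last step left them, time stands still between calls to the robot, and variables do not carry over. Pictures are saved under pics/ and viewed, at most 10 in all, crops included, and the job is handed in when it is done.

Besides the shell and the picture viewer there is one more tool, called as name(argument=value, ...), one argument or row to a line, values as JSON. servo_tool: Moves the arm, as the interface text tells. Its arguments: {"type":"object","properties":{"steps":{"type":"array"}},"required":["steps"]}

```bash
mkdir -p pics
cat > h.py <<'E'
import numpy as np, cv2, sys
from scipy.spatial.transform import Rotation as R
from workcell import sensors, imaging, close_job
def grab(name, save=None):
    o=sensors.get_obs(); im=imaging.get_image(name)
    if save: cv2.imwrite('pics/'+save, im['color'])
    h,w=im['range_z'].shape; f=h/2/np.tan(np.radians(im['vertical_fov'])/2)
    v,u=np.mgrid[:h,:w]; z=im['range_z'].astype(float)
    P=np.stack([(u-im['cx'])/f*z,(v-im['cy'])/f*z,z],-1)
    if 'rvec' in im:
        M=R.from_rotvec(np.ravel(im['rvec'])).as_matrix(); W=(P-np.ravel(im['tvec']))@M
    else:
        T=np.array(im['tool_from_camera']); Q=P@T[:3,:3].T+T[:3,3]
        W=Q@R.from_rotvec(o['orientation']).as_matrix().T+np.array(o['ee_pos'])
    W[z==0]=np.nan
    return im['color'],W,o
E
python3 - <<'E'
from h import *
c,W,o=grab('top','top.png'); np.save('top.npy',W)
c2,W2,o=grab('scene','scene.png'); np.save('scene.npy',W2); print(o)
E
```

```text
{'t': 0.05, 'qpos': array([ 1.13202518e+00,  4.23817031e-01,  1.63066561e+00, -2.32469809e-05,
        1.08862906e+00, -1.89938949e-02]), 'qvel': array([ 0.00015311, -0.00055909, -0.00174264,  0.00058495,  0.0027153 ,
        0.00125163]), 'joint_torque': array([ 6.92213907e-04, -5.46093714e+01, -2.74613070e+01,  6.45791763e-02,
        1.88922021e-02, -2.04722596e-05]), 'ee_pos': array([254.46753253, 570.2471197 , 221.92616003]), 'orientation': array([-6.54469484e-01, -3.07233286e+00,  2.33097476e-03]), 'ft_force': array([ 0.39288842,  0.72086275, -1.13074991]), 'moment': array([ 0.02711878, -0.01565724,  0.02878491]), 'grasp_force': 0.0, 'width': 87.94884798909752}
```

View pics/top.png

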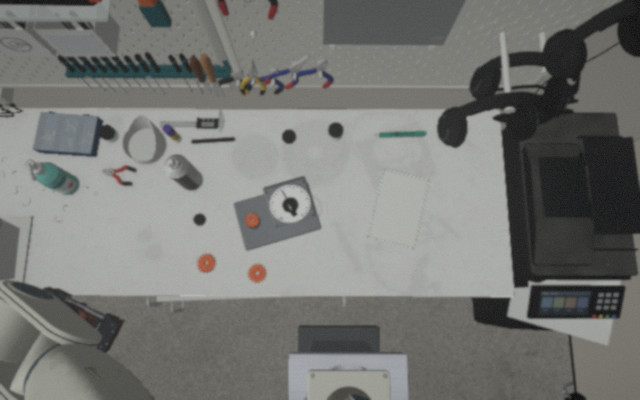

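View pics/scene.png

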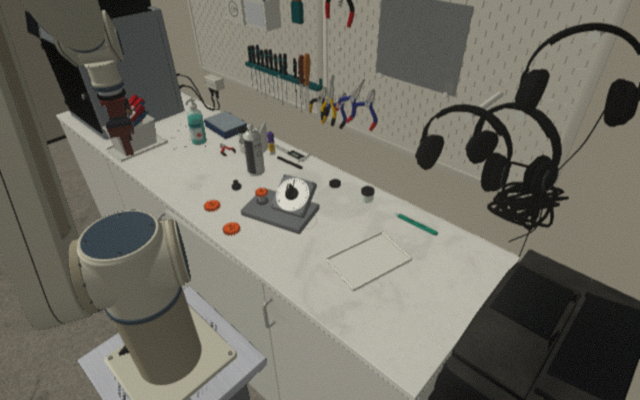

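The top view shows the tested gear at about (252,220) on the anvil, the dial at (290,204) and the tray at (399,209). Two larger gears lie at (207,263) and (258,273); they are the look-alikes.

Run:
```python
from h import *
W=np.load('top.npy'); c=cv2.imread('pics/top.png')
np.set_printoptions(precision=1,suppress=True)
for n,p in dict(gear=(252,220),dial=(290,204),tray=(399,209),g1=(236,203),g2=(304,178),g3=(320,230),g4=(246,249),t1=(382,169),t2=(430,178),t3=(417,248),t4=(368,236),c1=(289,136),c2=(336,130),cut=(402,134),c0=(199,219),can=(180,170)).items():
    print(n,W[p[1],p[0]])
hsv=cv2.cvtColor(c,cv2.COLOR_BGR2HSV)
m=((hsv[...,0]<15)&(hsv[...,1]>130)); m[:200]=0;m[:,:240]=0;m[240:]=0;m[:,270:]=0
print('gear mean',m.sum(),np.nanmean(W[m],0),np.nanmedian(W[m],0))
g=W[170:240,262:318].reshape(-1,3); g=g[(g[:,2]>45)&(g[:,2]<125)]
# dial plane fit (white pixels)
sub=c[170:240,262:318].min(-1).reshape(-1)>150; gw=W[170:240,262:318].reshape(-1,3)[sub]; gw=gw[(gw[:,2]>45)]
ctr=gw.mean(0); n=np.linalg.svd(gw-ctr)[2][2]; print(len(gw),ctr,n,np.degrees(np.arccos(abs(n[2]))), gw.min(0),gw.max(0))
cv2.imwrite('pics/crop.png',cv2.resize(c[160:260,225:325],(600,600),interpolation=cv2.INTER_CUBIC))
```

```text
gear [500.5 259.4  65.4]
dial [532.5 152.6 130.2]
tray [ 543.3 -150.1    3. ]
g1 [554.5 311.9  28.2]
g2 [606.  117.9 113.8]
g3 [482.2  75.5   2.8]
g4 [425.5 278.9  28.2]
t1 [ 661.4 -104.3    3.2]
t2 [ 635.8 -243.7   -0.8]
t3 [ 432.6 -198.    -0.9]
t4 [464.6 -59.4  11.1]
c1 [761.  168.2   4.9]
c2 [767.4  30.4  39.5]
cut [ 766.7 -164.9    9. ]
c0 [508.2 412.4  31.3]
can [614.  433.1 162.2]
gear mean 103 [499.7 258.9  72.7] [499.1 258.3  73. ]
913 [543.3 157.5  89.3] [-0.5 -0.2  0.8] 35.076072891660154 [495.8 104.9  52.5] [586.7 209.1 122.2]
```

View pics/crop.png

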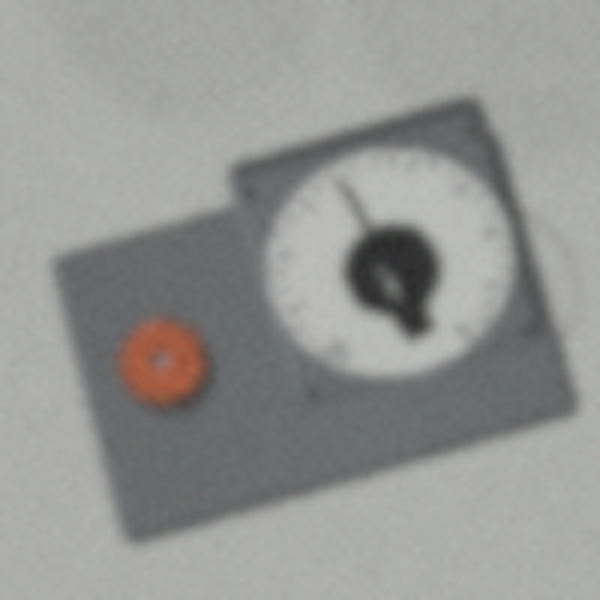

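servo_tool(
  steps=[
    [[0.022,-0.028,0],[0,0,-6],1],
    [[0.022,-0.028,0],[0,0,-6],1],
    [[0.022,-0.028,0],[0,0,-6],1],
    [[0.022,-0.028,0],[0,0,-6],1],
    [[0.022,-0.028,0],[0,0,-6],1],
    [[0.022,-0.028,0],[0,0,-6],1],
    [[0.022,-0.028,0],[0,0,-6],1],
    [[0.022,-0.028,0],[0,0,-6],1],
  ],
)

```text
t: 0.77
ee_pos: [431.3, 345.1, 222.5]
orientation: [-1.854, -2.536, 0.001]
ft_force: [-0.5, 0.1, 1.2]
width: 87.6
grasp_force: 0.0
```

```bash
cat > look.py <<'E'
from h import *
np.set_printoptions(precision=2,suppress=True)
name=sys.argv[1]
c,W,o=grab('wrist',name+'.png'); np.save(name+'.npy',W)
Rm=R.from_rotvec(o['orientation']).as_matrix()
print(o['t'],o['ee_pos'],'y yaw',np.degrees(np.arctan2(Rm[1,1],Rm[0,1])),'z',Rm[:,2],'q',o['qpos'],o['width'])
E
python3 look.py w1
```

```text
0.7667 [431.3  345.09 222.46] y yaw 17.65893865237749 z [-0. -0. -1.] q [ 0.65  0.32  1.79 -0.    1.03  0.35] 87.5750591713869
```

View pics/w1.png

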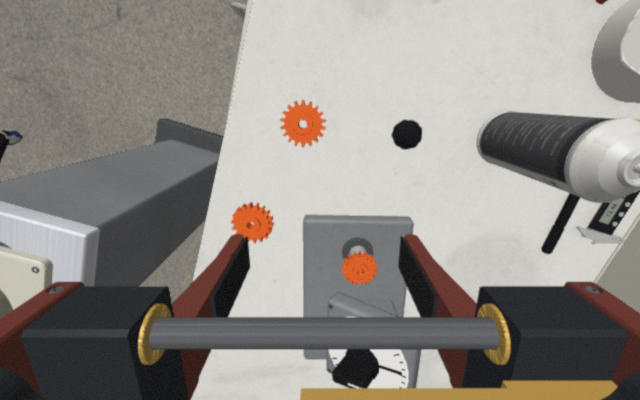

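The wrist view shows the tested gear at (360,267), offset from the anvil only by parallax. The gauge outline is at columns 304–412, and the dial is partly hidden at the bottom.

Run:
```python
from h import *
np.set_printoptions(precision=2,suppress=True)
W=np.load('w1.npy'); c=cv2.imread('pics/w1.png'); hsv=cv2.cvtColor(c,cv2.COLOR_BGR2HSV)
m=(hsv[...,0]<15)&(hsv[...,1]>150); m[:,:335]=0; m[:,385:]=0; m[:245]=0;m[292:]=0
g=W[m]; print(len(g)); 
t=g[(g[:,2]>69.5)&(g[:,2]<74)]; print('rim',len(t),t.min(0),t.max(0),cv2.minEnclosingCircle(t[:,:2].astype(np.float32)))
b=W.reshape(-1,3); b=b[(np.abs(b[:,2]-28)<2)&(b[:,0]>400)&(b[:,0]<640)&(b[:,1]<340)]
# base -x side and +y edges
r=cv2.minAreaRect(b[:,:2].astype(np.float32)); print(r)
d=W.reshape(-1,3); ang=[]
for s in (0,): 
  ys=np.linspace(250,310,7)
# far +y edge of base via row top
e=[]
for u in range(312,406,6):
  col=W[205:235,u]; k=np.where(col[:,2]>20)[0]
  if len(k): e.append(col[k[0]])
e=np.array(e); print('yaw',np.degrees(np.arctan(np.polyfit(e[:,0],e[:,1],1)[0])))
```

```text
841
rim 544 [481.06 242.72  69.53] [520.68 280.78  73.9 ] ((500.6952819824219, 261.61102294921875), 20.011220932006836)
((520.9932861328125, 198.00100708007812), (137.6653289794922, 218.3536376953125), 16.930238723754883)
yaw 16.587740045093877
```

servo_tool(
  steps=[
    [[0.0175,-0.021,-0.01],[0,0,-0.3],1],
    [[0.0175,-0.021,-0.01],[0,0,-0.3],1],
    [[0.0175,-0.021,-0.01],[0,0,-0.4],1],
    [[0.017,-0.0208,-0.01],[0,0,0],1],
    [[0,0,-0.02],[0,0,0],1],
    [[0,0,-0.02],[0,0,0],1],
    [[0,0,0],[0,0,0],1],
    [[0,0,0],[0,0,0],1],
  ],
)

```text
t: 1.48
ee_pos: [499.3, 262.6, 141.8]
orientation: [-1.869, -2.524, 0.004]
ft_force: [-0.1, -0.7, 0.0]
width: 88.0
grasp_force: 0.0
```

servo_tool(
  steps=[
    [[0.001,-0.001,-0.025],[0,0,0],1],
    [[0,0,-0.025],[0,0,0],1],
    [[0,0,-0.022],[0,0,0],1],
    [[0,0,-0.014],[0,0,0],1],
    [[0,0,-0.008],[0,0,0],1],
    [[0,0,0],[0,0,0],1],
    [[0,0,0],[0,0,0],-1],
    [[0,0,0],[0,0,0],-1],
  ],
)

```text
t: 2.15
ee_pos: [502.1, 262.6, 50.1]
orientation: [1.869, 2.524, 0.003]
ft_force: [-0.3, 0.5, -0.1]
width: 77.6
grasp_force: 0.0
```

servo_tool(
  steps=[
    [[0,0,0],[0,0,0],-1],
    [[0,0,0],[0,0,0],-1],
    [[0,0,0],[0,0,0],-1],
    [[0,0,0],[0,0,0],-1],
    [[0,0,0],[0,0,0],-1],
    [[0,0,0],[0,0,0],-1],
    [[0,0,0],[0,0,0],-1],
    [[0,0,0],[0,0,0],-1],
  ],
)

```text
t: 2.82
ee_pos: [501.3, 261.9, 48.8]
orientation: [1.87, 2.524, 0.0]
ft_force: [-0.8, -0.6, 2.4]
width: 39.4
grasp_force: 30.0
```

The fingertips sit 13 mm below the gear's underside, so it couldn't be set down with this grip. I'll regrip nearer the tips.

servo_tool(
  steps=[
    [[0,0,0],[0,0,0],0],
    [[0,0,0],[0,0,0],0],
    [[0,0,0],[0,0,0],0],
    [[0,0,0.007],[0,0,0],0],
    [[0,0,0.008],[0,0,0],0],
    [[0,0,0],[0,0,0],0],
    [[0,0,0],[0,0,0],0],
    [[0,0,0],[0,0,0],-1],
  ],
)

```text
t: 3.48
ee_pos: [501.4, 262.0, 64.0]
orientation: [1.87, 2.524, 0.001]
ft_force: [1.0, 0.3, 2.3]
width: 40.3
grasp_force: 10.9
```

servo_tool(
  steps=[
    [[0,0,0],[0,0,0],-1],
    [[0,0,0],[0,0,0],-1],
    [[0,0,0],[0,0,0],-1],
    [[0,0,0],[0,0,0],-1],
    [[0,0,0],[0,0,0],-1],
    [[0,0,0],[0,0,0],-1],
    [[0,0,0],[0,0,0],-1],
    [[0,0,0],[0,0,0],-1],
  ],
)

```text
t: 4.15
ee_pos: [501.4, 262.0, 64.0]
orientation: [1.87, 2.524, 0.0]
ft_force: [-0.8, -1.3, 5.7]
width: 39.9
grasp_force: 30.0
```

servo_tool(
  steps=[
    [[0,0,0.012],[0,0,0],-1],
    [[0,0,0.02],[0,0,0],-1],
    [[0,0,0.028],[0,0,0],-1],
    [[0,0,0.028],[0,0,0],-1],
    [[0,0,0.028],[0,0,0],-1],
    [[0,0,0.02],[0,0,0],-1],
    [[0,-0.015,0],[0,0,0],-1],
    [[0.003,-0.025,0],[0,0,-2],-1],
  ],
)

```text
t: 4.82
ee_pos: [504.5, 222.8, 201.2]
orientation: [1.909, 2.493, 0.005]
ft_force: [-0.4, -0.6, -1.0]
width: 39.3
grasp_force: 30.0
```

servo_tool(
  steps=[
    [[0.004,-0.034,0],[0,0,-3],-1],
    [[0.004,-0.034,0],[0,0,-3],-1],
    [[0.004,-0.034,0],[0,0,-3],-1],
    [[0.004,-0.034,0],[0,0,-3],-1],
    [[0.004,-0.034,0],[0,0,-3],-1],
    [[0.004,-0.034,0],[0,0,-3],-1],
    [[0.004,-0.034,0],[0,0,-3],-1],
    [[0.004,-0.034,0],[0,0,-3],-1],
  ],
)

```text
t: 5.48
ee_pos: [535.0, -52.2, 199.0]
orientation: [-2.392, -2.035, 0.002]
ft_force: [0.6, -0.6, -0.7]
width: 39.6
grasp_force: 30.0
```

servo_tool(
  steps=[
    [[0.004,-0.034,0],[0,0,-2],-1],
    [[0.003,-0.03,-0.01],[0,0,-2],-1],
    [[0.003,-0.02,-0.02],[0,0,0],-1],
    [[0,-0.014,-0.03],[0,0,0],-1],
    [[0,0,-0.03],[0,0,0],-1],
    [[0,0,-0.02],[0,0,0],-1],
    [[0,0,0],[0,0,0],-1],
    [[0,0,0],[0,0,0],-1],
  ],
)

```text
t: 6.15
ee_pos: [544.6, -148.1, 88.5]
orientation: [-2.457, -1.952, 0.004]
ft_force: [0.9, -0.3, 0.0]
width: 39.5
grasp_force: 30.0
```

```bash
python3 look.py w2
```

```text
6.15 [ 544.55 -148.14   88.49] y yaw -13.074825223443524 z [-0.  0. -1.] q [-0.29  0.53  1.84 -0.    0.78 -0.06] 39.484305199076665
```

View pics/w2.png

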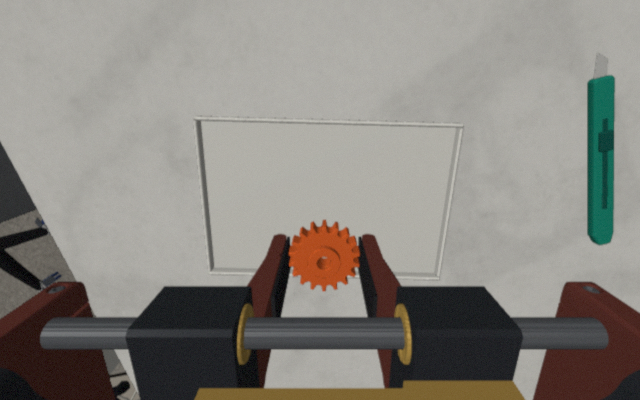

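The gear is held level at (325,255). The tray spans columns 195–463 and rows 118–278, squared to the gripper. I'll lower it now.

servo_tool(
  steps=[
    [[0,0,-0.02],[0,0,0],-1],
    [[0,0,-0.02],[0,0,0],-1],
    [[0,0,-0.018],[0,0,0],-1],
    [[0,0,-0.012],[0,0,0],-1],
    [[0,0,-0.007],[0,0,0],-1],
    [[0,0,-0.003],[0,0,0],-1],
    [[0,0,0],[0,0,0],-1],
    [[0,0,0],[0,0,0],-1],
  ],
)

```text
t: 6.87
ee_pos: [546.9, -148.2, 10.5]
orientation: [2.459, 1.954, 0.001]
ft_force: [-0.1, 1.1, -0.3]
width: 39.8
grasp_force: 30.0
```

servo_tool(
  steps=[
    [[0,0,-0.001],[0,0,0],-1],
    [[0,0,0],[0,0,0],-1],
    [[0,0,-0.001],[0,0,0],-1],
    [[0,0,0],[0,0,0],-1],
    [[0,0,0],[0,0,0],-1],
    [[0,0,0],[0,0,0],-1],
    [[0,0,0],[0,0,0],-1],
    [[0,0,0],[0,0,0],-1],
  ],
)

```text
t: 7.53
ee_pos: [546.2, -148.1, 7.7]
orientation: [-2.459, -1.955, 0.0]
ft_force: [-0.5, -0.3, 0.4]
width: 39.6
grasp_force: 30.0
```

servo_tool(
  steps=[
    [[0,0,-0.001],[0,0,0],-1],
    [[0,0,0],[0,0,0],-1],
    [[0,0,0],[0,0,0],-1],
    [[0,0,-0.001],[0,0,0],-1],
    [[0,0,0],[0,0,0],-1],
    [[0,0,0],[0,0,0],-1],
    [[0,0,0],[0,0,0],-1],
    [[0,0,0],[0,0,0],-1],
  ],
)

```text
t: 8.2
ee_pos: [546.2, -148.1, 5.6]
orientation: [-2.46, -1.954, 0.0]
ft_force: [0.8, -0.2, 0.5]
width: 39.7
grasp_force: 30.0
```

servo_tool(
  steps=[
    [[0,0,-0.0007],[0,0,0],-1],
    [[0,0,0],[0,0,0],-1],
    [[0,0,0],[0,0,0],-1],
    [[0,0,0],[0,0,0],-1],
    [[0,0,0],[0,0,0],-1],
    [[0,0,0],[0,0,0],-1],
    [[0,0,0],[0,0,0],-1],
    [[0,0,0],[0,0,0],-1],
  ],
)

```text
t: 8.87
ee_pos: [546.3, -148.1, 5.1]
orientation: [2.459, 1.954, 0.0]
ft_force: [0.1, -0.6, 1.3]
width: 39.6
grasp_force: 30.0
```

servo_tool(
  steps=[
    [[0,0,-0.0007],[0,0,0],-1],
    [[0,0,0],[0,0,0],-1],
    [[0,0,0],[0,0,0],-1],
    [[0,0,0],[0,0,0],-1],
    [[0,0,0],[0,0,0],-1],
    [[0,0,0],[0,0,0],-1],
    [[0,0,0],[0,0,0],-1],
    [[0,0,0],[0,0,0],-1],
  ],
)

```text
t: 9.53
ee_pos: [546.3, -148.1, 5.0]
orientation: [2.459, 1.954, 0.0]
ft_force: [-1.7, 0.7, 8.8]
width: 39.7
grasp_force: 30.0
```

Contact is felt (8.8 N), so I'll release and lift.

servo_tool(
  steps=[
    [[0,0,0],[0,0,0],0.3],
    [[0,0,0],[0,0,0],0.3],
    [[0,0,0],[0,0,0],0.3],
    [[0,0,0],[0,0,0],0.3],
    [[0,0,0],[0,0,0],0.3],
    [[0,0,0.01],[0,0,0],0.3],
    [[0,0,0.03],[0,0,0],1],
    [[0,0,0.04],[0,0,0],1],
  ],
)

```text
t: 10.2
ee_pos: [543.9, -147.4, 83.1]
orientation: [-2.456, -1.951, 0.006]
ft_force: [-0.2, -0.1, 0.1]
width: 67.0
grasp_force: 0.0
```

servo_tool(
  steps=[
    [[0,0,0.04],[0,0,0],1],
    [[0,0,0.04],[0,0,0],1],
    [[0,0,0.04],[0,0,0],1],
    [[0,0,0],[0,0,0],1],
    [[0,0,0],[0,0,0],1],
    [[0,0,0],[0,0,0],1],
    [[0,0,0],[0,0,0],1],
    [[0,0,0],[0,0,0],1],
  ],
)

```text
t: 10.87
ee_pos: [544.0, -147.5, 204.8]
orientation: [-2.458, -1.952, 0.003]
ft_force: [-10.1, 2.6, 3.5]
width: 88.2
grasp_force: 0.0
```

```bash
python3 look.py w3
python3 - <<'E'
from h import *
np.set_printoptions(precision=2,suppress=True)
W=np.load('w3.npy'); c=cv2.imread('pics/w3.png'); hsv=cv2.cvtColor(c,cv2.COLOR_BGR2HSV)
m=(hsv[...,0]<15)&(hsv[...,1]>150)
g=W[m]; g=g[(np.abs(g[:,0]-546)<40)&(np.abs(g[:,1]+148)<40)&(g[:,2]<40)]; print(len(g),np.median(g,0),g.min(0),g.max(0))
# dial from top picture: find pose with current unobstructed view
c,W,o=grab('top','top2.png'); np.save('top2.npy',W)
w=(c.min(-1)>140); X=W.reshape(-1,3); s=w.ravel()&(X[:,2]>45)&(X[:,2]<125)&(X[:,0]>480)&(X[:,0]<610)&(X[:,1]>90)&(X[:,1]<225)
g=X[s]; n=np.linalg.svd(g-g.mean(0),full_matrices=False)[2][2]; n*=np.sign(n[2]); print('normal',n,'ctr',g.mean(0), 'yaw',np.degrees(np.arctan2(-n[1],-n[0])))
yaw=np.radians(16.7); t=np.radians(35)
n=np.array([-np.sin(t)*np.cos(yaw),-np.sin(t)*np.sin(yaw),np.cos(t)]); ux=np.array([np.cos(t)*np.cos(yaw),np.cos(t)*np.sin(yaw),np.sin(t)]); uy=np.cross(n,ux)
hull=np.stack([g@ux,g@uy],-1).astype(np.float32); cc,r=cv2.minEnclosingCircle(hull); d=np.median(g@n)
C=cc[0]*ux+cc[1]*uy+d*n; print('dial circle',C,r)
q=X[(X[:,0]>470)&(X[:,0]<610)&(X[:,1]>90)&(X[:,1]<225)]; q=q-C; h=q@n
for a,b in((34,46),(12,34)):
  k=q[(h>a)&(h<b)&(np.hypot(q@ux,q@uy)<30)]; p=np.stack([k@ux,k@uy],-1); 
  if len(p)>3: print(a,len(p),p.mean(0),cv2.minAreaRect(p.astype(np.float32)))
# rectified dial view by homography
f=200/np.tan(np.radians(imaging.get_image('top')['vertical_fov'])/2)
im=imaging.get_image('scene'); 
outs=[]
for nm in('top','scene'):
  im=imaging.get_image(nm); f=200/np.tan(np.radians(im['vertical_fov'])/2); K=np.array([[f,0,im['cx']],[0,f,im['cy']],[0,0,1]])
  for hh in (0,42):
    cor=np.array([C+hh*n+a*ux+b*uy for a,b in((60,60),(60,-60),(-60,-60),(-60,60))])
    p=cv2.projectPoints(cor,np.array(im['rvec'],float),np.array(im['tvec'],float),K,None)[0][:,0].astype(np.float32)
    H=cv2.getPerspectiveTransform(p,np.float32([[0,0],[290,0],[290,290],[0,290]])); outs.append(cv2.warpPerspective(im['color'],H,(290,290),flags=cv2.INTER_CUBIC))
cv2.imwrite('pics/dial.png',np.vstack([np.hstack(outs[:2]),np.hstack(outs[2:])]))
E
```

```text
10.8667 [ 544.02 -147.53  204.83] y yaw -13.0846944546271 z [-0.  0. -1.] q [-0.29  0.36  1.78 -0.    1.01 -0.06] 88.18229543192186
674 [ 546.42 -147.53   13.39] [ 526.69 -166.74    3.54] [ 565.12 -129.64   18.75]
normal [-0.55 -0.16  0.82] ctr [543.14 157.72  89.59] yaw 16.169322952895957
dial circle [540.48 157.66  87.66] 57.52022171020508
34 82 [ 3.47 -2.15] ((1.7283458709716797, -2.3598403930664062), (44.17332458496094, 14.26663875579834), 11.03562068939209)
12 35 [10.54 -4.39] ((2.791118621826172, -4.456975936889648), (29.27251625061035, 42.26662826538086), 82.58026885986328)
```

View pics/dial.png

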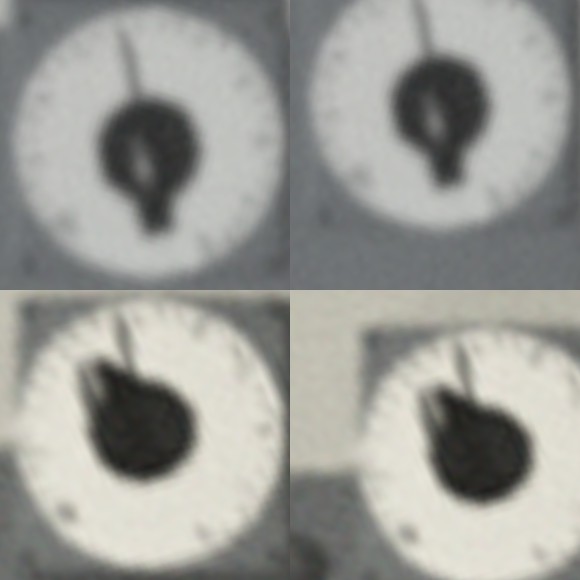

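The gear lies flat in the tray. In the rectified views the needle is about 12° left of up, and the zero pin is about 133° to the left, at the lower left. So I need roughly 121° anticlockwise.

```bash
cat > tgt.py <<'E'
from h import *
np.set_printoptions(precision=2,suppress=True)
out,ang=float(sys.argv[1]),np.radians(float(sys.argv[2]))   # mm out of face, pointer angle left of up-slope
yaw=np.radians(16.5); t=np.radians(35)
n=np.array([-np.sin(t)*np.cos(yaw),-np.sin(t)*np.sin(yaw),np.cos(t)]); ux=np.array([np.cos(t)*np.cos(yaw),np.cos(t)*np.sin(yaw),np.sin(t)]); uy=np.cross(n,ux)
y=np.sin(ang)*ux-np.cos(ang)*uy; z=-n; x=np.cross(y,z)
Rt=R.from_matrix(np.stack([x,y,z],-1)); o=sensors.get_obs()
A=np.array([float(v) for v in sys.argv[3:6]]) if len(sys.argv)>3 else np.array([542.5,155.8,88])
print('dpos mm',A+out*n-o['ee_pos'],'drot deg',np.degrees((Rt*R.from_rotvec(o['orientation']).inv()).as_rotvec()),'q',o['qpos'],'n',n,'F',o['ft_force'],'M',o['moment'])
E
python3 tgt.py 120 12
```

```text
dpos mm [-67.46 283.78 -18.35] drot deg [ 23.37 -27.48 -46.92] q [-0.29  0.36  1.78 -0.    1.01 -0.06] n [-0.55 -0.16  0.82] F [-10.85   2.4    4.39] M [-0.12  0.39 -0.25]
```

A residual 10 N along x while still is odd, so I'll check the wrist view before moving.

View pics/w3.png

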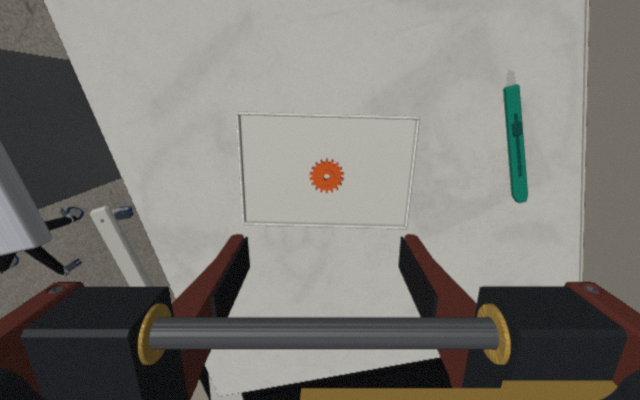

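The gear is in the middle of the tray at (327,176) and nothing touches the gripper. The force lies along the finger axis, so it comes from the fingers reaching their open stop.

servo_tool(
  steps=[
    [[-0.0042,0.0177,0.002],[1.46,-1.72,-2.93],1],
    [[-0.0042,0.0177,0.002],[1.46,-1.72,-2.93],1],
    [[-0.0042,0.0177,0.002],[1.46,-1.72,-2.93],1],
    [[-0.0042,0.0177,0.002],[1.46,-1.72,-2.93],1],
    [[-0.0042,0.0177,0.002],[1.46,-1.72,-2.93],1],
    [[-0.0042,0.0177,0.002],[1.46,-1.72,-2.93],1],
    [[-0.0042,0.0177,0.002],[1.46,-1.72,-2.93],1],
    [[-0.0042,0.0177,0.002],[1.46,-1.72,-2.93],1],
  ],
)

```text
t: 11.83
ee_pos: [512.3, -5.8, 221.1]
orientation: [-2.766, -1.384, -0.492]
ft_force: [-0.9, 0.5, -0.5]
width: 87.7
grasp_force: 0.0
```

servo_tool(
  steps=[
    [[-0.0042,0.0177,0],[1.46,-1.72,-2.93],0.9],
    [[-0.0042,0.0177,0],[1.46,-1.72,-2.93],0.9],
    [[-0.0042,0.0177,0],[1.46,-1.72,-2.93],0.9],
    [[-0.0042,0.0177,0],[1.46,-1.72,-2.93],0.9],
    [[-0.0042,0.0177,0],[1.46,-1.72,-2.93],0.9],
    [[-0.0042,0.0177,0],[1.46,-1.72,-2.93],0.9],
    [[-0.0042,0.0177,0],[1.46,-1.72,-2.93],0.9],
    [[-0.0042,0.0177,0],[1.46,-1.72,-2.93],0.9],
  ],
)

```text
t: 12.5
ee_pos: [479.3, 129.6, 220.4]
orientation: [-2.887, -0.757, -0.923]
ft_force: [0.3, -0.3, 0.4]
width: 83.5
grasp_force: 0.0
```

servo_tool(
  steps=[
    [[0,0,0],[0,0,0],0.6],
    [[0,0,0],[0,0,0],0.6],
    [[0,0,0],[0,0,0],0.6],
    [[0,0,0],[0,0,0],0.6],
    [[0,0,0],[0,0,0],0.6],
    [[0,0,0],[0,0,0],0.6],
    [[0,0,0],[0,0,0],0.6],
    [[0,0,0],[0,0,0],0.6],
  ],
)

```text
t: 13.17
ee_pos: [480.5, 128.1, 219.9]
orientation: [-2.889, -0.76, -0.92]
ft_force: [-0.7, -0.0, -0.1]
width: 70.3
grasp_force: 0.0
```

```bash
python3 tgt.py 120 12; python3 tgt.py 70 12; python3 look.py w4
python3 - <<'E'
from h import *
np.set_printoptions(precision=2,suppress=True)
yaw=np.radians(16.5); t=np.radians(35)
n=np.array([-np.sin(t)*np.cos(yaw),-np.sin(t)*np.sin(yaw),np.cos(t)]); ux=np.array([np.cos(t)*np.cos(yaw),np.cos(t)*np.sin(yaw),np.sin(t)]); uy=np.cross(n,ux)
A=np.array([542.5,155.8,88.]); q=np.load('w4.npy').reshape(-1,3)-A; h=q@n; p=np.stack([q@ux,q@uy],-1); r=np.hypot(*p.T)
f=h[(r>28)&(r<52)&(abs(h)<8)]; print('face h',len(f),np.median(f))
k=(h>39)&(h<46)&(r<30); print('bar top',k.sum(),np.median(h[k]),cv2.minAreaRect(p[k].astype(np.float32)) if k.sum()>5 else '')
E
```

```text
dpos mm [ -4.04   8.11 -33.59] drot deg [ 0.86 -0.52 -0.78] q [0.21 0.06 2.3  0.22 0.19 1.06] n [-0.55 -0.16  0.82] F [-0.65 -0.02 -0.11] M [-0.12  0.35 -0.05]
dpos mm [ 23.46  16.26 -74.55] drot deg [ 0.86 -0.52 -0.78] q [0.21 0.06 2.3  0.22 0.19 1.06] n [-0.55 -0.16  0.82] F [-0.65 -0.02 -0.11] M [-0.12  0.35 -0.05]
13.1667 [480.54 128.14 219.89] y yaw -62.74174395775579 z [ 0.54  0.16 -0.83] q [0.21 0.06 2.3  0.22 0.19 1.06] 70.2735614898674
face h 5040 0.6587923012641302
bar top 614 41.88507210222683 ((0.3199939727783203, 1.5617132186889648), (40.54158401489258, 13.365086555480957), 12.516468048095703)
```

View pics/w4.png

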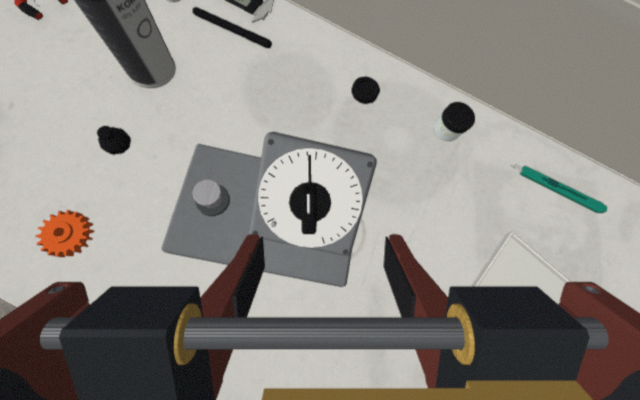

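The bar top is refined to 12.5° left of up and the axis to about (542.3,157.3,88.2). However, q5 is 0.19 and its lower limit is 0.11, so I'll fit a quick planar arm model and see which tool tilts are feasible at the knob.

```bash
cat > kin.py <<'E'
from h import *
from scipy.optimize import least_squares
np.set_printoptions(precision=3,suppress=True)
D=[(254.47,570.25,221.93,.4238,1.6307,np.pi),(431.3,345.09,222.46,.32,1.79,np.pi),(544.55,-148.14,88.49,.53,1.84,np.pi),(544.02,-147.53,204.83,.36,1.78,np.pi)]
o=sensors.get_obs(); R4=R.from_rotvec(o['orientation']).as_matrix(); D.append((*o['ee_pos'],o['qpos'][1],o['qpos'][2],np.arccos(R4[2,2])))
def fk(p,q2,q3,ph): r0,z0,L1,L2,d=p; return np.array([r0+L1*np.sin(q2)+L2*np.sin(q2+q3)+d*np.sin(ph), z0+L1*np.cos(q2)+L2*np.cos(q2+q3)+d*np.cos(ph)])
res=lambda p: np.concatenate([fk(p,*e[3:])-[np.hypot(e[0],e[1]),e[2]] for e in D]+[(p-[0,300,450,450,300])*.01])
s=least_squares(res,[0,300,450,450,300.]); p=s.x; print(p,'res',s.fun[:10])
A=np.array([542.3,157.3,88.2]); yaw=np.radians(16.5);t0=np.radians(35)
n=np.array([-np.sin(t0)*np.cos(yaw),-np.sin(t0)*np.sin(yaw),np.cos(t0)])
G=A+33*n
for tilt in (35,30,27,25,22):
  t=np.radians(tilt); z=np.array([np.sin(t)*np.cos(yaw),np.sin(t)*np.sin(yaw),-np.cos(t)]); T=G+19*z
  q=least_squares(lambda q:fk(p,q[0],q[1],np.pi-t)-[np.hypot(*T[:2]),T[2]],[.4,2]).x
  print(tilt,'TCP',T,'q2,q3',q,'q5',np.pi-t-q.sum(),'gap mm tip-face',(T-A)@n)
E
python3 kin.py
```

```text
[-16.889 233.589 535.672 463.292 277.943] res [-10.916   6.54   -3.191   3.787  12.613  -2.75   -1.61    2.454   3.105
 -10.024]
35 TCP [534.601 155.019  99.668] q2,q3 [0.366 2.275] q5 -0.11022109824356408 gap mm tip-face 14.00000000000001
30 TCP [533.26  154.622  98.778] q2,q3 [0.364 2.227] q5 0.027400968379788004 gap mm tip-face 14.072300736256805
27 TCP [532.422 154.374  98.303] q2,q3 [0.366 2.197] q5 0.10748521907719022 gap mm tip-face 14.184906693910175
25 TCP [531.851 154.205  98.012] q2,q3 [0.369 2.177] q5 0.1598860218293261 gap mm tip-face 14.28865269276807
22 TCP [530.976 153.946  97.616] q2,q3 [0.375 2.146] q5 0.23706630547213692 gap mm tip-face 14.48696876908054
```

A tool tilt of about 22° keeps q5 in range, which is 13° off the knob axis. A loose wrench-style grip tolerates that.

```bash
cat > tgt2.py <<'E'
from h import *
np.set_printoptions(precision=2,suppress=True)
back,ang,tilt=[float(v) for v in sys.argv[1:4]]; a=np.radians(ang)
yaw=np.radians(16.5); t=np.radians(35); T=np.radians(tilt)
n=np.array([-np.sin(t)*np.cos(yaw),-np.sin(t)*np.sin(yaw),np.cos(t)]); ux=np.array([np.cos(t)*np.cos(yaw),np.cos(t)*np.sin(yaw),np.sin(t)]); uy=np.cross(n,ux)
z=np.array([np.sin(T)*np.cos(yaw),np.sin(T)*np.sin(yaw),-np.cos(T)])
y=np.sin(a)*ux-np.cos(a)*uy; y-=y@z*z; y/=np.linalg.norm(y); Rt=R.from_matrix(np.stack([np.cross(y,z),y,z],-1))
o=sensors.get_obs(); G=np.array([542.3,157.3,88.2])+36*n
C=R.from_rotvec(o['orientation'])
print('dpos mm',G+(19-back)*z-o['ee_pos'],'drot deg',np.degrees((Rt*C.inv()).as_rotvec()),'q',o['qpos'],'z',z,'F',o['ft_force'],'M',o['moment'])
E
python3 tgt2.py 80 12.5 22
```

```text
dpos mm [ 20.1   16.73 -45.62] drot deg [-3.01 11.89 -0.69] q [0.21 0.06 2.3  0.22 0.19 1.06] z [ 0.36  0.11 -0.93] F [ 0.17 -0.04 -0.5 ] M [-0.07  0.36 -0.  ]
```

servo_tool(
  steps=[
    [[0.003,0.0025,0],[-0.6,2.4,-0.14],0.3],
    [[0.003,0.0025,-0.005],[-0.6,2.4,-0.14],0.3],
    [[0.003,0.0025,-0.01],[-0.6,2.4,-0.14],0.3],
    [[0.003,0.0025,-0.01],[-0.6,2.4,-0.14],0.3],
    [[0.004,0.003,-0.01],[-0.6,2.4,-0.14],0.3],
    [[0.004,0.003,-0.01],[0,0,0],0.3],
    [[0,0,0],[0,0,0],0.3],
    [[0,0,0],[0,0,0],0.3],
  ],
)

```text
t: 13.88
ee_pos: [499.8, 144.4, 174.2]
orientation: [-2.974, -0.761, -0.591]
ft_force: [-0.7, 0.2, 0.0]
width: 57.0
grasp_force: 0.0
```

```bash
python3 tgt2.py 0 12.5 22
```

```text
dpos mm [ 29.48   9.07 -74.14] drot deg [ 0.   -0.2  -0.02] q [0.25 0.22 2.15 0.04 0.4  1.29] z [ 0.36  0.11 -0.93] F [-0.67  0.17  0.  ] M [-0.08  0.32  0.01]
```

```bash
python3 tgt2.py 0 12.5 26
```

```text
dpos mm [ 30.64   9.42 -73.6 ] drot deg [ 1.08 -4.05  0.13] q [0.25 0.22 2.15 0.04 0.4  1.29] z [ 0.42  0.12 -0.9 ] F [-0.67  0.17  0.  ] M [-0.08  0.32  0.01]
```

servo_tool(
  steps=[
    [[0.006,0.002,-0.013],[0,0,0],0.3],
    [[0.006,0.002,-0.013],[0,0,0],0.3],
    [[0.006,0.002,-0.013],[0.3,-1,0],0.3],
    [[0.006,0.002,-0.013],[0.3,-1,0],0.3],
    [[0.004,0.001,-0.012],[0.3,-1,0],0.3],
    [[0.0025,0.0005,-0.0095],[0.2,-1,0],0.3],
    [[0,0,0],[0,0,0],0.3],
    [[0,0,0],[0,0,0],0.3],
  ],
)

```text
t: 14.55
ee_pos: [530.2, 153.7, 101.4]
orientation: [-2.95, -0.755, -0.702]
ft_force: [-0.0, 0.1, 0.4]
width: 57.0
grasp_force: 0.0
```

```bash
python3 tgt2.py 0 12.5 26
```

```text
dpos mm [ 0.3   0.11 -0.75] drot deg [-0.03 -0.04  0.15] q [0.25 0.4  2.17 0.13 0.12 1.19] z [ 0.42  0.12 -0.9 ] F [-0.01  0.11  0.39] M [-0.1   0.29  0.01]
```

servo_tool(
  steps=[
    [[-0.001,0,0],[-0.4,1.5,0],-0.55],
    [[0,0,0],[-0.4,1.5,0],-0.55],
    [[0,0,0],[0,0,0],-0.55],
    [[0,0,0],[0,0,0],-0.55],
    [[0,0,0],[0,0,0],-0.55],
    [[0,0,0],[0,0,0],-0.55],
    [[0,0,0],[0,0,0],-0.55],
    [[0,0,0],[0,0,0],-0.55],
  ],
)

```text
t: 15.22
ee_pos: [529.6, 153.9, 101.4]
orientation: [-2.968, -0.759, -0.621]
ft_force: [0.1, -0.3, 0.8]
width: 19.7
grasp_force: 0.0
```

```bash
python3 tgt2.py 0 12.5 23; python3 tgt2.py 0 72.5 23; python3 tgt2.py 0 132.5 23
```

```text
dpos mm [-0.02 -0.36 -1.16] drot deg [-0.05 -0.07  0.04] q [0.25 0.4  2.14 0.07 0.2  1.26] z [ 0.37  0.11 -0.92] F [ 0.11 -0.3   0.77] M [-0.1   0.26  0.01]
dpos mm [-0.02 -0.36 -1.16] drot deg [-22.46  -6.73  55.19] q [0.25 0.4  2.14 0.07 0.2  1.26] z [ 0.37  0.11 -0.92] F [ 0.11 -0.3   0.77] M [-0.1   0.26  0.01]
dpos mm [-0.02 -0.36 -1.16] drot deg [-45.27 -13.5  111.35] q [0.25 0.4  2.14 0.07 0.2  1.26] z [ 0.37  0.11 -0.92] F [ 0.11 -0.3   0.77] M [-0.1   0.26  0.01]
```

servo_tool(
  steps=[
    [[0,0,0],[-1.87,-0.55,4.6],-0.55],
    [[0,0,0],[-1.87,-0.55,4.6],-0.55],
    [[0,0,0],[-1.87,-0.55,4.6],-0.55],
    [[0,0,0],[-1.87,-0.55,4.6],-0.55],
    [[0,0,0],[-1.87,-0.55,4.6],-0.55],
    [[0,0,0],[-1.87,-0.55,4.6],-0.55],
    [[0,0,0],[-1.87,-0.55,4.6],-0.55],
    [[0,0,0],[-1.87,-0.55,4.6],-0.55],
  ],
)

```text
t: 15.88
ee_pos: [530.1, 153.5, 101.5]
orientation: [2.445, 1.676, 0.572]
ft_force: [1.3, -5.1, 1.3]
width: 19.7
grasp_force: 2.1
```

servo_tool(
  steps=[
    [[0,0,0],[-1.87,-0.55,4.6],-0.55],
    [[0,0,0],[-1.87,-0.55,4.6],-0.55],
    [[0,0,0],[-1.87,-0.55,4.6],-0.55],
    [[0,0,0],[-1.87,-0.55,4.6],-0.55],
    [[0,0,0],[-1.87,-0.55,4.6],-0.55],
    [[0,0,0],[-1.87,-0.55,4.6],-0.55],
    [[0,0,0],[-1.87,-0.55,4.6],-0.55],
    [[0,0,0],[-1.87,-0.55,4.6],-0.55],
  ],
)

```text
t: 16.55
ee_pos: [530.3, 153.9, 101.6]
orientation: [1.664, 2.326, 0.457]
ft_force: [1.9, -0.7, 0.7]
width: 20.1
grasp_force: 2.2
```

```bash
python3 tgt2.py 0 132.5 23
```

```text
dpos mm [-0.72 -0.39 -1.4 ] drot deg [-15.21  -4.55  37.58] q [ 0.25  0.4   2.14  0.06  0.2  -0.13] z [ 0.37  0.11 -0.92] F [ 1.88 -0.7   0.65] M [-0.2   0.01 -0.09]
```

servo_tool(
  steps=[
    [[0,0,0],[-1.87,-0.55,4.6],-0.55],
    [[0,0,0],[-1.87,-0.55,4.6],-0.55],
    [[0,0,0],[-1.87,-0.55,4.6],-0.55],
    [[0,0,0],[-1.87,-0.55,4.6],-0.55],
    [[0,0,0],[-1.87,-0.55,4.6],-0.55],
    [[0,0,0],[-1.87,-0.55,4.6],-0.55],
    [[0,0,0],[-0.75,-0.22,1.84],-0.55],
    [[0,0,0],[-0.75,-0.22,1.84],-0.55],
  ],
)

```text
t: 17.22
ee_pos: [530.0, 154.0, 101.4]
orientation: [0.895, 2.649, 0.324]
ft_force: [-0.6, -1.2, 0.1]
width: 20.1
grasp_force: 1.7
```

servo_tool(
  steps=[
    [[0,0,0],[-0.75,-0.22,1.84],-0.55],
    [[0,0,0],[-0.75,-0.22,1.84],-0.55],
    [[0,0,0],[-0.37,-0.11,0.92],-0.55],
    [[0,0,0],[-0.37,-0.11,0.92],-0.55],
    [[0,0,0],[-0.37,-0.11,0.92],-0.55],
    [[0,0,0],[0,0,0],-0.55],
    [[0,0,0],[0,0,0],-0.55],
    [[0,0,0],[0,0,0],-0.55],
  ],
)

```text
t: 17.88
ee_pos: [529.9, 154.0, 101.4]
orientation: [0.732, 2.688, 0.295]
ft_force: [-0.6, 0.5, 0.5]
width: 19.5
grasp_force: 1.3
```

```bash
python3 tgt2.py 0 132.5 23
```

```text
dpos mm [-0.26 -0.42 -1.19] drot deg [ 0.08 -0.09  0.11] q [ 0.25  0.4   2.14  0.06  0.2  -0.84] z [ 0.37  0.11 -0.92] F [-0.61  0.5   0.53] M [-0.03  0.08 -0.02]
```

Now past nominal in small steps, watching the load for the stop.

servo_tool(
  steps=[
    [[0,0,0],[-0.75,-0.22,1.84],-0.55],
    [[0,0,0],[-0.75,-0.22,1.84],-0.55],
    [[0,0,0],[-0.75,-0.22,1.84],-0.55],
    [[0,0,0],[-0.75,-0.22,1.84],-0.55],
    [[0,0,0],[0,0,0],-0.55],
    [[0,0,0],[0,0,0],-0.55],
    [[0,0,0],[0,0,0],-0.55],
    [[0,0,0],[0,0,0],-0.55],
  ],
)

```text
t: 18.55
ee_pos: [529.8, 154.0, 101.4]
orientation: [0.542, 2.722, 0.259]
ft_force: [-0.9, 0.1, 1.6]
width: 20.0
grasp_force: 8.4
```

```bash
python3 tgt2.py 0 132.5 23
```

```text
dpos mm [-0.22 -0.43 -1.21] drot deg [ 3.07  0.8  -7.21] q [ 0.26  0.4   2.14  0.05  0.2  -0.97] z [ 0.37  0.11 -0.92] F [-0.9   0.08  1.6 ] M [ 0.13  0.08 -0.26]
```

servo_tool(
  steps=[
    [[0,0,0],[-0.75,-0.22,1.84],-0.55],
    [[0,0,0],[-0.75,-0.22,1.84],-0.55],
    [[0,0,0],[0,0,0],-0.55],
    [[0,0,0],[0,0,0],-0.55],
    [[0,0,0],[0,0,0],-0.55],
    [[0,0,0],[0,0,0],-0.55],
    [[0,0,0],[0,0,0],-0.55],
    [[0,0,0],[0,0,0],-0.55],
  ],
)

```text
t: 19.22
ee_pos: [530.1, 154.0, 101.5]
orientation: [0.445, 2.734, 0.241]
ft_force: [0.4, -0.2, 1.2]
width: 20.5
grasp_force: 24.3
```

```bash
python3 tgt2.py 0 132.5 23
```

```text
dpos mm [-0.5  -0.44 -1.34] drot deg [  4.59   1.28 -10.91] q [ 0.26  0.4   2.14  0.05  0.2  -1.04] z [ 0.37  0.11 -0.92] F [ 0.37 -0.25  1.22] M [ 0.3  -0.31 -0.58]
```

It's at the stop: torque has risen to about 0.6 N m. I'll ease back within the slack, open and retreat.

servo_tool(
  steps=[
    [[0,0,0],[0.75,0.22,-1.84],-0.55],
    [[0,0,0],[0.75,0.22,-1.84],-0.55],
    [[0,0,0],[0,0,0],0],
    [[0,0,0],[0,0,0],0],
    [[0,0,0],[0,0,0],0],
    [[0,0,0],[0,0,0],0],
    [[0,0,0],[0,0,0],0],
    [[-0.004,-0.001,0.009],[0,0,0],0],
  ],
)

```text
t: 19.88
ee_pos: [525.4, 152.9, 109.5]
orientation: [0.54, 2.724, 0.258]
ft_force: [-0.3, 0.5, -0.0]
width: 43.9
grasp_force: 0.0
```

servo_tool(
  steps=[
    [[-0.008,-0.002,0.019],[0,0,0],0],
    [[-0.008,-0.002,0.019],[0,0,0],0],
    [[-0.008,-0.002,0.019],[0,0,0],0],
    [[-0.008,-0.002,0.019],[0,0,0],0],
    [[-0.01,-0.03,0.02],[0,0,0],0],
    [[-0.01,-0.035,0.01],[0,0,0],0],
    [[-0.01,-0.035,0],[0,0,0],0],
    [[-0.01,-0.035,0],[0,0,0],0],
  ],
)

```text
t: 20.55
ee_pos: [453.5, 9.3, 218.2]
orientation: [0.536, 2.72, 0.26]
ft_force: [0.7, -0.2, -0.6]
width: 44.2
grasp_force: 0.0
```

servo_tool(
  steps=[
    [[-0.005,-0.035,0],[0,0,0],0],
    [[-0.005,-0.035,0],[0,0,0],0],
    [[-0.005,-0.035,0],[0,0,0],0],
    [[0,-0.035,0],[0,0,0],0],
    [[0,-0.02,0],[0,0,0],0],
    [[0,0,0],[0,0,0],0],
    [[0,0,0],[0,0,0],0],
    [[0,0,0],[0,0,0],0],
  ],
)

```text
t: 21.22
ee_pos: [438.3, -149.3, 216.4]
orientation: [0.541, 2.723, 0.26]
ft_force: [-0.3, -0.1, -0.6]
width: 44.1
grasp_force: 0.0
```

Run:
```python
from h import *
yaw=np.radians(16.5); t=np.radians(35)
n=np.array([-np.sin(t)*np.cos(yaw),-np.sin(t)*np.sin(yaw),np.cos(t)]); ux=np.array([np.cos(t)*np.cos(yaw),np.cos(t)*np.sin(yaw),np.sin(t)]); uy=np.cross(n,ux)
C=np.array([542.3,157.3,88.2]); outs=[]
for nm in('top','scene'):
  im=imaging.get_image(nm); f=200/np.tan(np.radians(im['vertical_fov'])/2); K=np.array([[f,0,im['cx']],[0,f,im['cy']],[0,0,1]])
  cor=np.array([C+a*ux+b*uy for a,b in((60,60),(60,-60),(-60,-60),(-60,60))])
  p=cv2.projectPoints(cor,np.array(im['rvec'],float),np.array(im['tvec'],float),K,None)[0][:,0].astype(np.float32)
  H=cv2.getPerspectiveTransform(p,np.float32([[0,0],[390,0],[390,390],[0,390]])); outs.append(cv2.warpPerspective(im['color'],H,(390,390),flags=cv2.INTER_CUBIC))
cv2.imwrite('pics/dial2.png',np.hstack(outs))
c,W,o=grab('top'); q=W.reshape(-1,3)-C; h=q@n; P=np.stack([q@ux,q@uy],-1); k=(h>36)&(h<46)&(np.hypot(*P.T)<30); print(k.sum(),cv2.minAreaRect(P[k].astype(np.float32)) if k.sum()>5 else '')
hsv=cv2.cvtColor(c,cv2.COLOR_BGR2HSV); m=(hsv[...,0]<15)&(hsv[...,1]>130)&(W[...,1]<-80)&(W[...,1]>-220)&(W[...,0]<650); print('gear',m.sum(),np.nanmedian(W[m],0),o['t'])
```

```text
82 ((-0.21982669830322266, -1.2723522186279297), (14.824197769165039, 42.33573913574219), 42.28038787841797)
gear 70 [ 543.95710231 -148.53618788   12.90840354] 21.3167
```

View pics/dial2.png

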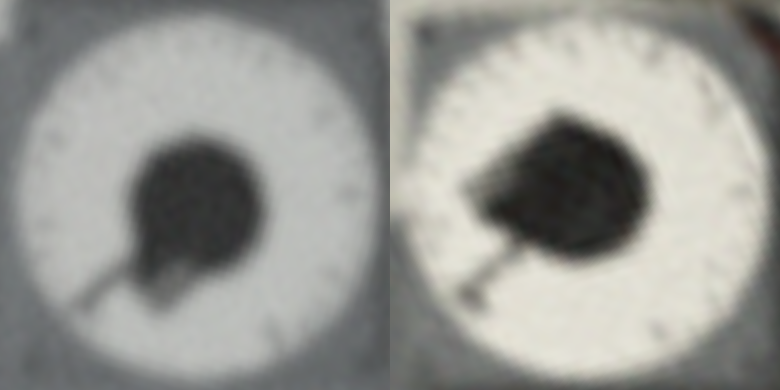

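The needle now runs to the lower left and ends at the zero pin, at (80,300) in the left view and (470,293) in the right. The bar measures 132° and the hard stop was felt. The gear still lies flat in the tray, and the robot is clear of everything.

```bash
python3 -c "
from workcell import close_job; print(close_job())"
```

```text
the job is handed in; nothing more can be done
None
```

I set the tested gear down flat in the tray, then turned the reset knob anticlockwise until the pointer hit its zero stop, and handed the job in at about 21 s with the robot clear of everything.

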